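# Get the V-block out from behind the containers

### The arm

A 6-joint arm with a two-finger parallel gripper is mounted at the origin on the work surface. World frame = base frame: x ahead of the robot, y to its left, z up, the work surface at z = 0. Lengths are in m, angles in rad, forces in N, time in s.
With the tool pointing down it reaches from about 0.35 to 0.925 m from the base axis. Payload 6.4 kg.
Tool frame: the origin (TCP) lies midway between the tips of the shut fingers; the grasp point (between the pads) lies arm.grip_point_offset behind it (arm.grip_point_offset is the distance from the TCP to the grasp point, in m); z points along the fingers, y is the direction in which the jaws open and shut (so a half turn about z gives the same grasp; the last joint's range is limited). The gripper opens to 94 mm and grips with 3 to 60 N. Pads are 16 mm wide; open, the fingers measure 119 mm over their backs; the gripper's body (75 mm by 177 mm) begins 78 mm behind the grasp point.
Start: joints at [0.983, 0.245, 1.558, -0, 1.339, -0.174], TCP at [0.261, 0.595, 0.205] pointing down, gripper open.
Joint ranges: [-3.13, 3.13], [-1.02, 2.26], [0.13, 2.54], [-0.95, 4.09], [0.21, 2.88], [-2.74, 2.74]. Speed limits (rad/s): [2.57, 2.57, 3.14, 3.14, 3.14, 3.14].

### API

Orientations are given as a rotation vector (axis times angle).
In Python, from cell import arm gives the robot as it stands.
- The arm moves only by the tool carry_out, never from a script. Its argument "commands" is a list of rows, each a list of 6 numbers: the shift along the world's x, y, z in mm, then the turn, a rotation vector about the world's x, y, z in degrees. In form: [[tx, ty, tz, ax, ay, az], ...]. A call has 1 to 12 rows; each row is the pose to reach, as a shift and turn from the pose commanded when the call began; what a row does not reach only later rows make up. A row lasts 1/12 s, in which the tool goes at most 41.7 mm and 7.16 degrees, less where a joint would pass 70% of its speed; a pose out of reach is approached as far as the arm can. A call with a gripper value outside its range is refused whole. "jaw" is the closure, from -1 (fully open) to 1 (shut), so that 0 is half open, set as the call begins (left out, the last holds). The fingers move at their own pace and stop on an object; "grip_force" is the grip in N (left out, the last holds). Time passes only in rows, so rows that repeat a pose let the fingers close. It gives the time, the measured TCP pose, the force and the opening at its end, in the units of the state.
- arm.read_state(): the state, without advancing time (a new reading comes with each control period).
- arm.grab_frame(name): name is "side" or "top"; returns the picture (400x640x3 uint8, red, green, blue); there is no depth.
- arm.camera_params(name): a dict with "fx", "fy", "cx", "cy" (pixels), "rvec" (rotation vector, rad) and "tvec" (3), from world to camera coordinates, as OpenCV has them. Camera axes: x right, y down, z forward; pixel columns grow to the right and rows downward; lengths in m; the calibration is good to about 2 mm. A picture is of the moment at which its call begins. camera_params takes no time and is no camera call.
- arm.job_done(): hands the job in, once; it reports no verdict.
The state is a dict: "time": time; "joint_positions": joint angles; "qvel": joint speeds; "joint_torque": joint torques, N m; "tcp_pos": TCP position; "ee_rot": TCP orientation; "wrist_force": force on the tool from outside, world axes, zero at the start; "wrist_torque": the same for the moment, N m; "opening": finger opening in m.
Only numpy, scipy, OpenCV 4.12 (cv2) and the standard library are available. Lean on these libraries where they do the work, as an engineer would, in place of code of your own. Each camera call takes 0.05 s, during which the arm holds its last target.

### The job

The steel V-block on the wooden board is hemmed in by the red tin, the blue spray can and the yellow oiler: first move all three containers to stand on the green side mat, then set the V-block upright, groove up, in the black outline in the middle of the stone surface plate, its groove running along the outline's longer sides. Only after that, put every container back, upright and centred on the pad of its own colour. Do not tip any container over on the way.

Things in the scene. Friction and masses are not known exactly. Their poses are not given: they have to be found in the camera images.
- red_tin: red round tin with a steel lid and a white band, 48 mm diameter (lid 49), 100 mm tall, about 0.3 kg, straight sides all the way. Origin at the centre of its underside, z up along its axis. At the start it stands upright on the red pad
- blue_spray: blue round spray can with a white cap, 48 mm diameter with straight sides up to 86 mm, then a steel shoulder and a 33 mm wide cap, 114 mm tall in all, about 0.25 kg. Origin at the centre of its underside, z up along its axis. At the start it stands upright on the blue pad
- yellow_oiler: yellow round oil bottle with a thin black nozzle, 48 mm diameter with straight sides up to 80 mm, then a shoulder and the nozzle, 116 mm tall in all, about 0.22 kg, rigid and closed. Origin at the centre of its underside, z up along its axis. At the start it stands upright on the yellow pad
- v_block: steel V-block 60 mm long (its x, the way the groove runs), 50 mm wide (its y) and 40 mm high, about 0.55 kg; the V groove in its top is 30 mm wide and 15 mm deep, the two long sides are flat. Origin at the centre of its underside, z up. At the start it lies on the board between the containers, about 15 mm from each: no room for fingers until they are gone
- red_pad: red rubber disc, 72 mm across and 3 mm thick, fixed on the wooden board: home of the red container, which stands on its centre at the start. Which pad lies where on the board changes. Origin at the centre of its underside, z up; its top is 3 mm above the origin and 9 mm above the bench
- blue_pad: blue rubber disc, 72 mm across and 3 mm thick, fixed on the wooden board: home of the blue container, which stands on its centre at the start. Which pad lies where on the board changes. Origin at the centre of its underside, z up; its top is 3 mm above the origin and 9 mm above the bench
- yellow_pad: yellow rubber disc, 72 mm across and 3 mm thick, fixed on the wooden board: home of the yellow container, which stands on its centre at the start. Which pad lies where on the board changes. Origin at the centre of its underside, z up; its top is 3 mm above the origin and 9 mm above the bench
- side_mat: green mat, 300 mm (its x) by 120 mm (its y), 4 mm thick, fixed flat on the bench, on the left or on the right: the side area, with room for the three containers in a row along its x (90 mm apart). Origin at the centre of its underside, z up; its top is 4 mm above the origin
- plate: light stone surface plate, 200 mm (its x) by 150 mm (its y), 40 mm thick, fixed on the bench on the other side of the board from the mat; a black outline 84 mm (its x) by 74 mm (its y) is drawn round the middle of its top. Origin at the centre of its underside, z up; its top is 40 mm above the origin
- board: fixed wooden board on the bench carrying the three pads and the V-block, 166 mm (its x) by 216 mm (its y), 6 mm thick, with a lip 10 mm thick and 30 mm high along its far edge, 47 to 57 mm beyond the origin in +x. Origin at bench height where the V-block stands at the start, z up. The pads' centres lie 64 mm to either side (+y and -y) and 68 mm in front (-x) of it
Things that resemble listed ones, but are neither listed nor needed, are in the scene too. Of the things that look like the v_block, the smallest one is meant.

How it is judged:
By the outcome, as a careful person would: the job done as asked, in the order asked, and still so for the second after the job is handed in, with the robot touching nothing.
It also fails if it takes over 138 s, if anything falls off the work surface, if the arm or the gripper's body presses on something with over 40 N, if the wrist force passes 120 N, or if a joint passes its speed limit or range.

## Working session

There is one attempt and no reset: what is moved stays moved. The work goes in short steps, Python scripts to look and compute and a tool call to move; the robot and the scene stay as the last step left them, time stands still between calls to the robot, and variables do not carry over. Pictures are saved under pics/ and viewed, and the job is handed in when it is done.

Besides the shell and the picture viewer there is one more tool, called after "Call:" as a command line: name --pt "numbers of a row" for each row, then --argument value for the rest. carry_out: Moves the arm, as the interface text tells. Its arguments: {"type":"object","properties":{"commands":{"type":"array","items":{"type":"array","items":{"type":"number"}}},"jaw":{"type":"number"},"grip_force":{"type":"number"}},"required":["commands"]}

```bash
mkdir -p pics; ls
python3 - <<'E'
from cell import arm
import cv2,numpy as np
print(arm.read_state()); print(arm.grip_point_offset)
for n in("side","top"):
    f=arm.grab_frame(n); cv2.imwrite(f"pics/{n}0.png",f[:,:,::-1]); print(n,arm.camera_params(n))
E
```

```text
pics
{'time': 0.0, 'joint_positions': array([ 9.82918286e-01,  2.45826580e-01,  1.55899546e+00,  7.97383866e-06,
        1.33868352e+00, -1.74091545e-01]), 'qvel': array([-0.00176782,  0.00038329, -0.00098952, -0.00092963, -0.00077759,
        0.00071552]), 'joint_torque': array([ 1.73482324e-03, -4.15837955e+01, -3.14605272e+01,  6.85620820e-02,
        3.32503638e-02, -1.37029874e-04]), 'tcp_pos': array([0.2610046 , 0.59464698, 0.20434734]), 'ee_rot': array([-6.45202202e-01, -3.07388954e+00,  2.78415986e-03]), 'wrist_force': array([4.05196669e-01, 6.24298877e-01, 3.08072667e-04]), 'wrist_torque': array([ 0.02087421, -0.01777876,  0.00468582]), 'opening': 0.09406497178559796}
0.0188
side {'fx': 371.88235879611307, 'fy': 371.88235879611307, 'cx': 311.6241183617311, 'cy': 202.05683621126082, 'rvec': array([ 2.10940053, -0.17408142,  0.07649464]), 'tvec': array([-0.57073861,  0.09244026,  0.75149995])}
top {'fx': 477.39896320190417, 'fy': 477.39896320190417, 'cx': 318.34064839266136, 'cy': 202.72809131026125, 'rvec': array([ 2.13079002, -2.13210743,  0.18712628]), 'tvec': array([0.01734622, 0.57650139, 1.02137172])}
```

View pics/side0.png

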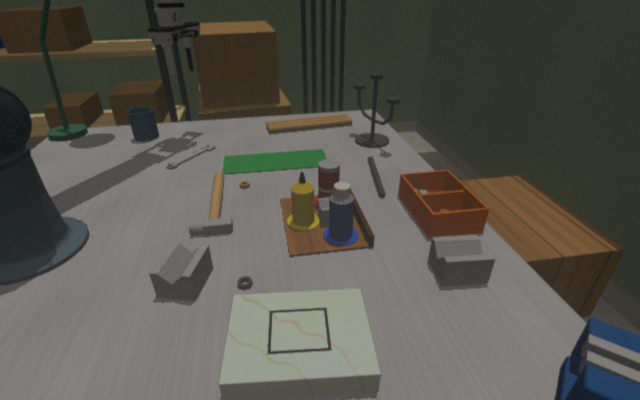

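View pics/top0.png

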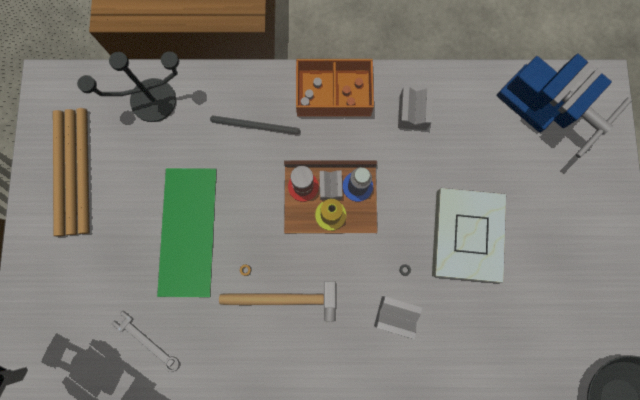

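The top view shows three V-block-like things: one at (413,108), one at (399,316), and a small one at (331,184) on the board between the red (302,180), blue (360,180) and yellow (331,212) containers. The one on the board is the smallest and is where the task puts it. The mat is at (188,232) and the plate outline at (471,235). I'll confirm in enlarged crops.

```bash
cat > h.py <<'E'
import cv2,numpy as np
from cell import arm
def cam(n):
    p=arm.camera_params(n);K=np.array([[p['fx'],0,p['cx']],[0,p['fy'],p['cy']],[0,0,1]]);R=cv2.Rodrigues(p['rvec'])[0];return K,R,np.array(p['tvec']).reshape(3)
def ray(n,u,v):
    K,R,t=cam(n);d=R.T@np.linalg.inv(K)@np.array([u,v,1.]);return -R.T@t,d
def atz(n,u,v,z):
    o,d=ray(n,u,v);return o+d*(z-o[2])/d[2]
def proj(n,P):
    K,R,t=cam(n);q=(R@np.atleast_2d(P).T).T+t;q=q@K.T;return q[:,:2]/q[:,2:]
def tri(a,b):
    A=[];B=[]
    for n,(u,v) in(("top",a),("side",b)):
        o,d=ray(n,u,v);d/=np.linalg.norm(d);M=np.eye(3)-np.outer(d,d);A.append(M);B.append(M@o)
    x=np.linalg.lstsq(np.vstack(A),np.hstack(B),rcond=None)[0]
    return x,np.linalg.norm(np.vstack(A)@x-np.hstack(B))
def crop(src,x0,y0,x1,y1,s,out):
    f=cv2.imread(src)[y0:y1,x0:x1];f=cv2.resize(f,None,fx=s,fy=s,interpolation=cv2.INTER_CUBIC)
    for x in range((x0+9)//10*10,x1,10):
        cv2.line(f,(int((x+.5-x0)*s),0),(int((x+.5-x0)*s),6 if x%50 else 14),(0,255,255),1)
        if x%20==0: cv2.putText(f,str(x),(int((x-x0)*s)-8,24),0,.35,(0,255,255),1)
    for y in range((y0+9)//10*10,y1,10):
        cv2.line(f,(0,int((y+.5-y0)*s)),(6,int((y+.5-y0)*s)),(0,255,255),1)
        if y%20==0: cv2.putText(f,str(y),(9,int((y+.5-y0)*s)+4),0,.35,(0,255,255),1)
    cv2.imwrite(out,f)
E
python3 - <<'E'
from h import *
crop('pics/top0.png',275,150,390,245,6.5,'pics/c1.png')
crop('pics/side0.png',270,150,390,260,5.4,'pics/c2.png')
crop('pics/top0.png',425,180,515,290,5.4,'pics/c3.png')
crop('pics/side0.png',215,280,385,400,4.6,'pics/c4.png')
E
```

```text
(no output)
```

View pics/c1.png

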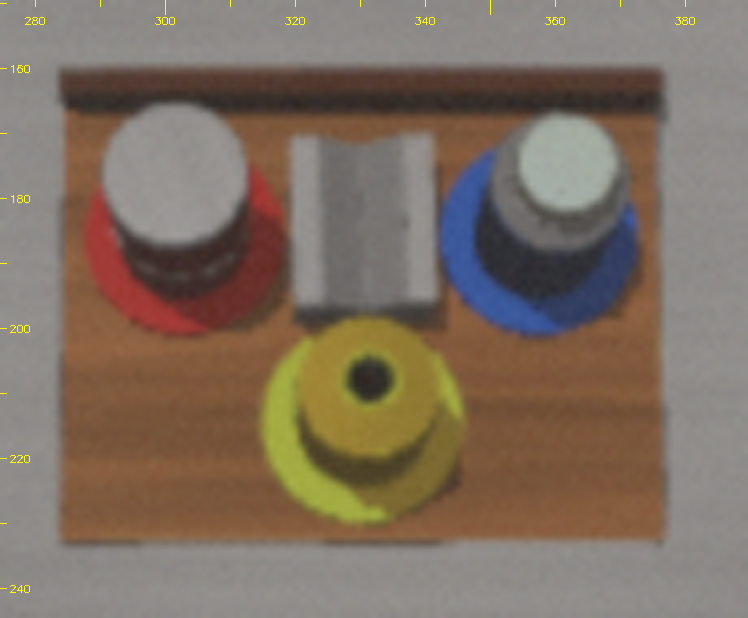

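View pics/c2.png

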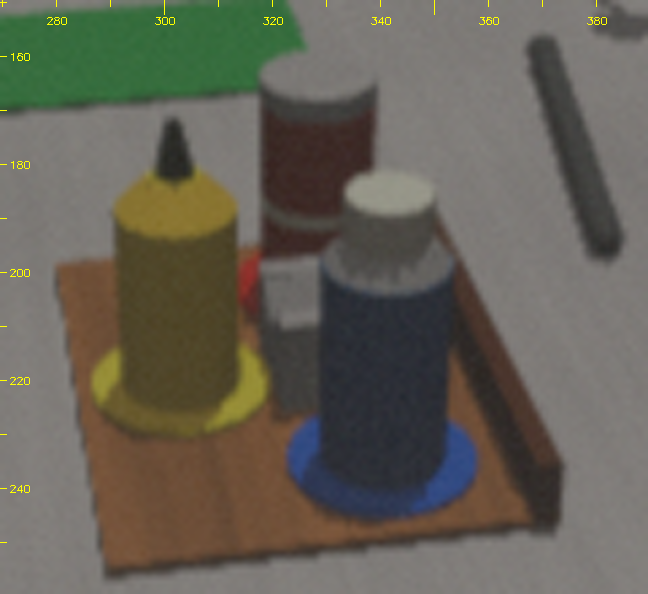

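View pics/c3.png

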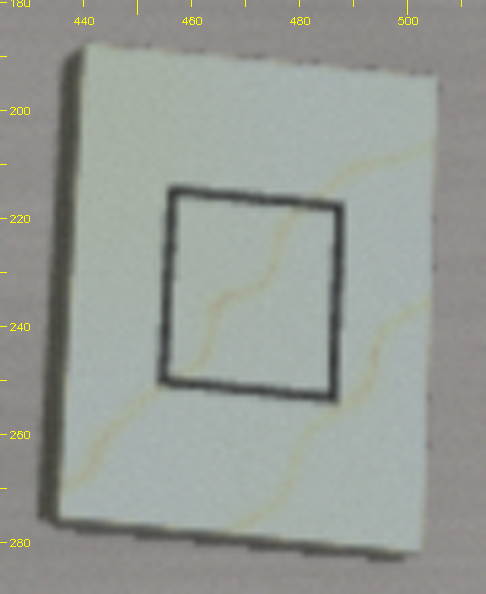

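View pics/c4.png

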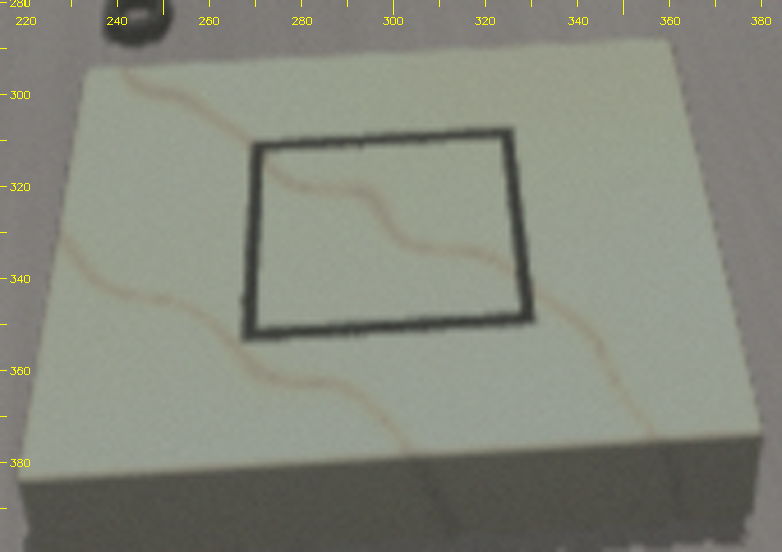

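The crops confirm it: the small V-block on the board spans top pixels (320–342,170–196), groove along the image's vertical. Red lid is centred at (301.4,176.1), blue cap at (361.9,174.4), nozzle tip at (331.4,208). The plate outline's corners are near (456.5,214.5), (487.5,217.5), (486,253) and (455,250). Next I triangulate.

Run:
```python
from h import *
np.set_printoptions(precision=4,suppress=True)
C=lambda x,y,x0,y0,s:((x+.5)/s-.5+x0,(y+.5)/s-.5+y0)
T=lambda x,y:C(x,y,275,150,6.5)
S=lambda x,y:C(x,y,270,150,5.4)
P=lambda x,y:C(x,y,425,180,5.4)
Q=lambda x,y:C(x,y,215,280,4.6)
for k,a,b in(("lid",T(175,173),S(318,74)),("cap",T(568,162),S(390,192)),("noz",T(370,380),S(172,120)),
 ("board FL",T(61,541),S(56,265)),("board FR",T(664,541),S(108,577)),("lipR",T(662,70),S(560,460)),
 ("padY",T(364,423),S(180,382)),("padB",T(540,235),S(382,465)),
 ("o1",P(174,188),Q(257,146)),("o2",P(342,205),Q(252,333)),("o3",P(334,398),Q(529,318)),("o4",P(165,382),Q(0,0)),
 ("p1",P(83,44),Q(88,68)),("p2",P(436,76),Q(22,482)),("p3",P(422,552),Q(760,433)),("p4",P(60,522),Q(668,40))):
    x,e=tri(a,b);print(k,x,round(e,4))
print('pads z=.009')
for p in((185,234),(540,235),(364,423)):print(atz("top",*T(*p),.009))
print('vb top z=.046')
v=np.array([atz("top",*T(*p),.046)[:2] for p in((291,137),(435,133),(438,300),(293,303))]);print(v,v.mean(0))
print('outline z .04')
v=np.array([atz("top",*P(*p),.04)[:2] for p in((174,189),(341,205),(333,398),(165,382))]);print(v,v.mean(0));d=(v[0]+v[1]-v[2]-v[3]);print(np.degrees(np.arctan2(d[1],d[0])))
m=np.array([atz("top",*p,.004)[:2] for p in((167,168),(217,169),(211,297),(159,296))]);print(m,m.mean(0));d=m[0]+m[1]-m[2]-m[3];print(np.degrees(np.arctan2(d[1],d[0])))
b=np.array([atz("top",*T(*p),.006)[:2] for p in((61,541),(664,541))]);print(b);d=b[0]-b[1];print(np.degrees(np.arctan2(-d[0],d[1])))
crop('pics/top0.png',145,155,235,310,4,'pics/c5.png')
```

```text
lid [0.6248 0.0531 0.1077] 0.0009
cap [ 0.6251 -0.0752  0.1218] 0.0008
noz [ 0.5549 -0.0104  0.124 ] 0.0036
board FL [0.5149 0.0967 0.0034] 0.0013
board FR [ 0.5152 -0.1188 -0.    ] 0.0014
lipR [ 0.6804 -0.1182  0.0298] 0.0005
padY [ 0.5564 -0.0115  0.0075] 0.0008
padB [ 0.6254 -0.0758  0.004 ] 0.0003
o1 [ 0.5102 -0.2944  0.0572] 0.0545
o2 [ 0.5039 -0.363   0.0591] 0.0532
o3 [ 0.5045 -0.3627  0.0376] 0.0574
o4 [ 0.4333 -0.2746  0.1086] 0.0463
p1 [ 0.5115 -0.266   0.0967] 0.1288
p2 [ 0.5    -0.4075  0.1102] 0.1265
p3 [ 0.4947 -0.4086  0.0666] 0.1381
p4 [ 0.5096 -0.2636  0.0558] 0.1408
pads z=.009
[0.6246 0.0528 0.009 ]
[ 0.6242 -0.0754  0.009 ]
[ 0.5556 -0.0115  0.009 ]
vb top z=.046
[[ 0.6515  0.0146]
 [ 0.6529 -0.0359]
 [ 0.5933 -0.0364]
 [ 0.5922  0.014 ]] [ 0.6225 -0.0109]
outline z .04
[[ 0.5509 -0.2956]
 [ 0.5442 -0.365 ]
 [ 0.4638 -0.3567]
 [ 0.4705 -0.2878]] [ 0.5073 -0.3263]
-5.714511161272624
[[0.6684 0.3758]
 [0.6659 0.2571]
 [0.3681 0.26  ]
 [0.3704 0.3778]] [0.5182 0.3177]
-0.4725954950451838
[[ 0.5137  0.0965]
 [ 0.5135 -0.1181]]
-0.03325314555570862
```

View pics/c5.png

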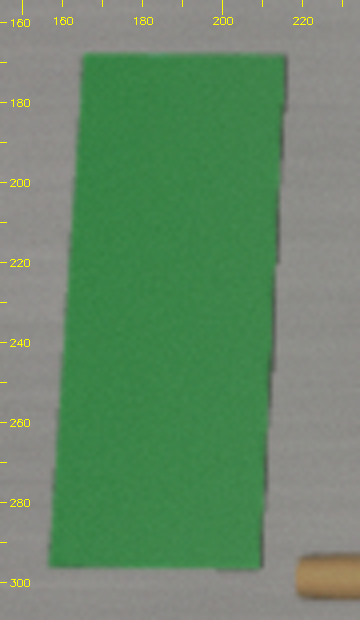

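Run:
```python
from h import *
np.set_printoptions(precision=4,suppress=True)
C=lambda x,y,x0,y0,s:((x+.5)/s-.5+x0,(y+.5)/s-.5+y0)
P=lambda x,y:C(x,y,425,180,5.4)
Q=lambda x,y:C(x,y,215,280,4.6)
L=[]
for a,b in((P(174,188),Q(509,133)),(P(342,205),Q(529,318)),(P(334,398),Q(250,334)),(P(165,382),Q(257,146))):
    x,e=tri(a,b);print(x,e);L.append(x)
L=np.array(L);print(L.mean(0));d=L[0]+L[1]-L[2]-L[3];print(np.degrees(np.arctan2(d[1],d[0])))
m=np.array([atz("top",*p,.004)[:2] for p in((165,168),(215.5,168),(209.5,296),(156.5,295.5))]);print(m,m.mean(0));d=m[0]+m[1]-m[2]-m[3];print(np.degrees(np.arctan2(d[1],d[0])))
```

```text
[ 0.5519 -0.2957  0.0399] 0.0006920784960457865
[ 0.5445 -0.3653  0.0404] 0.0006340108016370494
[ 0.4648 -0.357   0.0401] 0.0013796760181608695
[ 0.4712 -0.2877  0.0402] 0.0011323125425038764
[ 0.5081 -0.3264  0.0401]
-5.782600130366128
[[0.6684 0.3805]
 [0.6683 0.2608]
 [0.3703 0.2635]
 [0.3715 0.3835]] [0.5196 0.3221]
-0.5518396872095575
```

Call:
carry_out --pt "30 -45 0 0 0 -7" --pt "60 -90 0 0 0 -14" --pt "84 -125 0 0 0 -21" --pt "107 -160 0 0 0 -28" --pt "131 -195 0 0 0 -35" --pt "154 -230 0 0 0 -42" --pt "178 -265 0 0 0 -49" --pt "201 -300 0 0 0 -56" --pt "225 -335 0 0 0 -62" --pt "248 -370 0 0 0 -66" --pt "271 -405 0 0 0 -66" --pt "294 -440 0 0 0 -66" --jaw -1 --grip_force 25

```text
time: 1.1
tcp_pos: [0.5398, 0.1776, 0.2052]
ee_rot: [-2.216, -2.227, 0.0]
wrist_force: [0.4, 1.2, 0.3]
opening: 0.0943
```

Call:
carry_out --pt "20 -30 0 0 0 0" --pt "40 -58 0 0 0 0" --pt "55 -80 0 0 0 0" --pt "65 -95 0 0 0 0" --pt "70 -102 0 0 0 0" --pt "70 -102 -30 0 0 0" --pt "70 -102 -60 0 0 0"

```text
time: 1.68
tcp_pos: [0.6109, 0.0777, 0.1469]
ee_rot: [2.213, 2.225, 0.006]
wrist_force: [0.8, 0.1, -0.1]
opening: 0.094
```

```bash
cat > look.py <<'E'
import sys
from h import *
np.set_printoptions(precision=4,suppress=True)
s=arm.read_state();print(s['time'],s['tcp_pos'],s['ee_rot'],s['wrist_force'],s['opening'],s['joint_positions'])
E
python3 look.py
```

```text
1.6833 [0.6109 0.0777 0.1469] [2.2135 2.2246 0.0055] [ 0.8184  0.0578 -0.1095] 0.09395866823811153 [-0.0575  0.2209  1.6979  0.0004  1.218  -0.0626]
```

Call:
carry_out --pt "0 0 0 0 0 0" --pt "0 0 0 0 0 0" --pt "0 0 0 0 0 0"

```text
time: 1.93
tcp_pos: [0.6098, 0.0783, 0.1469]
ee_rot: [2.214, 2.227, 0.002]
wrist_force: [-0.4, -0.2, 0.0]
opening: 0.0938
```

Call:
carry_out --pt "8 -13 0 0 0 0" --pt "15 -25 0 0 0 0" --pt "15 -25 -15 0 0 0" --pt "15 -25 -35 0 0 0" --pt "15 -25 -55 0 0 0" --pt "15 -25 -75 0 0 0" --pt "15 -25 -90 0 0 0" --pt "15 -25 -101 0 0 0" --pt "15 -25 -101 0 0 0" --pt "15 -25 -101 0 0 0"

```text
time: 2.77
tcp_pos: [0.625, 0.0518, 0.045]
ee_rot: [2.216, 2.226, 0.001]
wrist_force: [-0.1, 0.2, -0.0]
opening: 0.094
```

Run:
```python
from h import *
for n in("top","side"): cv2.imwrite(f"pics/{n}1.png",arm.grab_frame(n)[:,:,::-1])
a=cv2.imread('pics/top1.png')[130:250,260:400];b=cv2.imread('pics/side1.png')[120:260,250:410]
cv2.imwrite('pics/j1.png',np.hstack([cv2.resize(a,(400,343)),cv2.resize(b,(400,343))]))
```

```text
(no output)
```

View pics/j1.png

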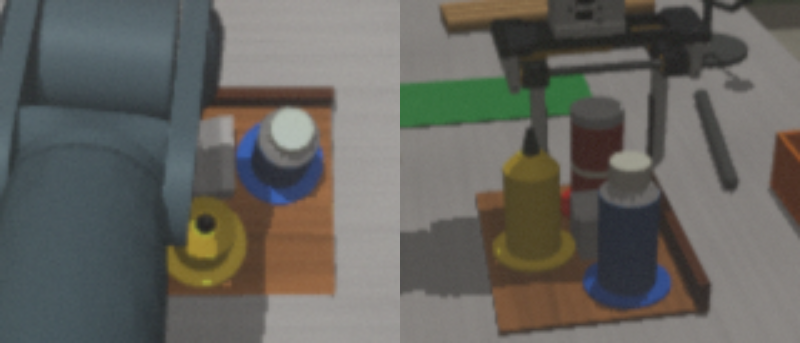

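The picture shows the fingers on either side of the red tin, in front of it and behind it, with the other containers untouched. I'll close on it and lift.

Call:
carry_out --pt "0 0 0 0 0 0" --pt "0 0 0 0 0 0" --pt "0 0 0 0 0 0" --pt "0 0 0 0 0 0" --pt "0 0 0 0 0 0" --pt "0 0 0 0 0 0" --pt "0 0 0 0 0 0" --pt "0 0 0 0 0 0" --pt "0 0 0 0 0 0" --jaw 1 --grip_force 25

```text
time: 3.62
tcp_pos: [0.6243, 0.0525, 0.0444]
ee_rot: [2.216, 2.227, 0.0]
wrist_force: [0.4, 0.5, -0.3]
opening: 0.0486
```

Call:
carry_out --pt "0 0 5 0 0 0" --pt "0 0 15 0 0 0" --pt "0 0 35 0 0 0" --pt "0 0 60 0 0 0" --pt "0 8 80 0 0 0" --pt "-1 25 90 0 0 0" --pt "-3 50 95 0 0 0" --pt "-5 80 95 0 0 0" --pt "-7 110 95 0 0 0" --pt "-9 140 95 0 0 0" --pt "-11 170 95 0 0 0" --pt "-12 200 95 0 0 0"

```text
time: 4.62
tcp_pos: [0.6116, 0.2539, 0.1398]
ee_rot: [-2.216, -2.227, 0.001]
wrist_force: [-0.3, 0.3, -3.1]
opening: 0.0481
```

Call:
carry_out --pt "-1 25 0 0 0 0" --pt "-2 45 0 0 0 0" --pt "-3 60 0 0 0 0" --pt "-3 68 0 0 0 0" --pt "-3 68 0 0 0 0"

```text
time: 5.03
tcp_pos: [0.6089, 0.3217, 0.1395]
ee_rot: [-2.214, -2.229, 0.0]
wrist_force: [0.8, 0.2, -2.7]
opening: 0.0484
```

Call:
carry_out --pt "0 0 -15 0 0 0" --pt "0 0 -35 0 0 0" --pt "0 0 -55 0 0 0" --pt "0 0 -72 0 0 0" --pt "0 0 -85 0 0 0" --pt "0 0 -93 0 0 0" --pt "0 0 -97 0 0 0" --pt "0 0 -99 0 0 0" --pt "0 0 -99.5 0 0 0" --pt "0 0 -99.5 0 0 0"

```text
time: 5.87
tcp_pos: [0.6101, 0.3207, 0.041]
ee_rot: [2.215, 2.226, 0.002]
wrist_force: [0.3, -0.2, -3.7]
opening: 0.0484
```

Call:
carry_out --pt "0 0 -1 0 0 0" --pt "0 0 -1 0 0 0" --pt "0 0 -1 0 0 0"

```text
time: 6.12
tcp_pos: [0.6096, 0.3207, 0.0395]
ee_rot: [2.215, 2.227, 0.001]
wrist_force: [0.9, -0.2, -3.0]
opening: 0.0482
```

Call:
carry_out --pt "0 0 -1 0 0 0" --pt "0 0 -1 0 0 0"

```text
time: 6.28
tcp_pos: [0.6098, 0.3208, 0.0394]
ee_rot: [2.215, 2.227, 0.001]
wrist_force: [-1.8, -0.7, 3.1]
opening: 0.0487
```

Call:
carry_out --pt "0 0 0 0 0 0" --pt "0 0 0 0 0 0" --pt "0 0 0 0 0 0" --pt "0 0 0 0 0 0" --pt "0 0 20 0 0 0" --pt "0 0 50 0 0 0" --pt "0 0 85 0 0 0" --pt "0 0 120 0 0 0" --pt "0 -20 140 0 0 0" --pt "0 -60 145 0 0 0" --pt "0 -100 145 0 0 0" --pt "0 -140 145 0 0 0" --jaw -0.5

```text
time: 7.28
tcp_pos: [0.6096, 0.1795, 0.1841]
ee_rot: [2.213, 2.228, 0.003]
wrist_force: [1.0, 0.7, 0.0]
opening: 0.0705
```

Run:
```python
from h import *
for n in("top","side"): cv2.imwrite(f"pics/{n}2.png",arm.grab_frame(n)[:,:,::-1])
```

```text
(no output)
```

View pics/side2.png

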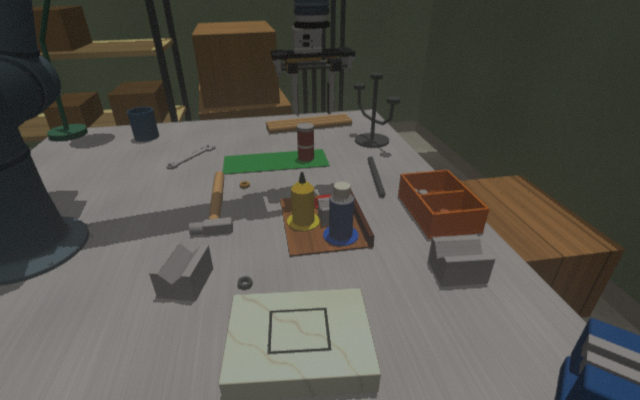

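The red tin stands upright on the mat at (306,143). Blue next.

Call:
carry_out --pt "2 -30 0 0 0 0" --pt "4 -68 0 0 0 0" --pt "7 -106 0 0 0 0" --pt "9 -144 0 0 0 0" --pt "11 -182 0 0 0 0" --pt "13 -215 0 0 0 0" --pt "14 -240 0 0 0 0" --pt "15 -252 0 0 0 0" --pt "15 -255 0 0 0 0" --pt "15 -255 0 0 0 0" --jaw -1

```text
time: 8.22
tcp_pos: [0.6244, -0.0741, 0.1828]
ee_rot: [-2.216, -2.226, -0.001]
wrist_force: [-0.3, 0.6, 1.0]
opening: 0.094
```

Call:
carry_out --pt "0 -1 -20 0 0 0" --pt "0 -1 -45 0 0 0" --pt "0 -1 -70 0 0 0" --pt "0 -1 -95 0 0 0" --pt "0 -1 -115 0 0 0" --pt "0 -1 -130 0 0 0" --pt "0 -1 -137 0 0 0" --pt "0 -1 -138 0 0 0" --pt "0 -1 -138 0 0 0"

```text
time: 8.97
tcp_pos: [0.6245, -0.0744, 0.0452]
ee_rot: [-2.214, -2.229, -0.0]
wrist_force: [0.9, -0.9, 1.2]
opening: 0.0941
```

Call:
carry_out --pt "0 0 0 0 0 0" --pt "0 0 0 0 0 0" --pt "0 0 0 0 0 0" --pt "0 0 0 0 0 0" --pt "0 0 0 0 0 0" --pt "0 0 0 0 0 0" --pt "0 0 0 0 0 0" --pt "0 0 0 0 0 0" --pt "0 0 0 0 0 0" --jaw 1

```text
time: 9.72
tcp_pos: [0.6245, -0.0756, 0.0451]
ee_rot: [2.216, 2.227, 0.0]
wrist_force: [0.5, -0.0, -0.8]
opening: 0.0478
```

Call:
carry_out --pt "0 0 5 0 0 0" --pt "0 0 20 0 0 0" --pt "0 0 45 0 0 0" --pt "0 0 75 0 0 0" --pt "0 0 105 0 0 0" --pt "0 5 125 0 0 0" --pt "0 20 133 0 0 0" --pt "-3 45 135 0 0 0" --pt "-8 75 135 0 0 0" --pt "-15 105 135 0 0 0" --pt "-23 135 135 0 0 0" --pt "-31 165 135 0 0 0"

```text
time: 10.72
tcp_pos: [0.5914, 0.0918, 0.1783]
ee_rot: [-2.214, -2.226, 0.003]
wrist_force: [0.7, 1.2, -2.7]
opening: 0.0475
```

Call:
carry_out --pt "-8 30 0 0 0 0" --pt "-17 60 0 0 0 0" --pt "-26 90 0 0 0 0" --pt "-35 120 0 0 0 0" --pt "-44 150 0 0 0 0" --pt "-54 180 0 0 0 0" --pt "-64 205 0 0 0 0" --pt "-70 222 0 0 0 0" --pt "-73 230 0 0 0 0" --pt "-74 232 0 0 0 0" --pt "-74 232 0 0 0 0"

```text
time: 11.63
tcp_pos: [0.5185, 0.3216, 0.1791]
ee_rot: [-2.214, -2.228, 0.003]
wrist_force: [0.1, 0.6, -2.6]
opening: 0.0477
```

Call:
carry_out --pt "0 0 -20 0 0 0" --pt "0 0 -45 0 0 0" --pt "0 0 -75 0 0 0" --pt "0 0 -100 0 0 0" --pt "0 0 -120 0 0 0" --pt "0 0 -130 0 0 0" --pt "0 0 -135 0 0 0" --pt "0 0 -137 0 0 0" --pt "0 0 -138 0 0 0" --pt "0 0 -138.5 0 0 0" --pt "0 0 -139 0 0 0" --pt "0 0 -139 0 0 0"

```text
time: 12.63
tcp_pos: [0.52, 0.3218, 0.042]
ee_rot: [2.215, 2.227, 0.003]
wrist_force: [-0.7, -1.1, -2.4]
opening: 0.0476
```

Call:
carry_out --pt "0 0 -1 0 0 0" --pt "0 0 -1.5 0 0 0" --pt "0 0 -1.5 0 0 0"

```text
time: 12.88
tcp_pos: [0.5196, 0.3217, 0.04]
ee_rot: [2.215, 2.227, 0.001]
wrist_force: [-0.9, -0.3, 0.5]
opening: 0.0479
```

Call:
carry_out --pt "0 0 0 0 0 0" --pt "0 0 0 0 0 0" --pt "0 0 0 0 0 0" --pt "0 0 0 0 0 0" --pt "0 0 20 0 0 0" --pt "0 0 55 0 0 0" --pt "0 0 95 0 0 0" --pt "0 0 130 0 0 0" --pt "2 -20 145 0 0 -5" --pt "5 -55 145 0 0 -12" --pt "9 -90 145 0 0 -19" --pt "13 -125 145 0 0 -26" --jaw -0.5

```text
time: 13.88
tcp_pos: [0.5324, 0.1955, 0.1852]
ee_rot: [2.663, 1.665, 0.002]
wrist_force: [-0.0, -0.2, 0.4]
opening: 0.0705
```

Call:
carry_out --pt "4 -35 0 0 0 -7" --pt "8 -70 0 0 0 -14" --pt "12 -105 0 0 0 -21" --pt "16 -135 0 0 0 -28" --pt "19 -165 0 0 0 -35" --pt "22 -190 0 0 0 -42" --pt "23 -203 0 0 0 -49" --pt "23 -208 0 0 0 -56" --pt "23 -208 0 0 0 -63" --pt "23 -208 0 0 0 -64" --pt "23 -208 0 0 0 -64" --jaw -1

```text
time: 14.8
tcp_pos: [0.5553, -0.0115, 0.1845]
ee_rot: [-3.142, -0.011, -0.0]
wrist_force: [-0.3, 0.3, -0.0]
opening: 0.0939
```

```bash
python3 look.py;python3 - <<'E'
from h import *
for n in("top","side"): cv2.imwrite(f"pics/{n}3.png",arm.grab_frame(n)[:,:,::-1])
R=cv2.Rodrigues(arm.read_state()['ee_rot'])[0];print(R[:,1],np.degrees(np.arctan2(R[1,1],R[0,1])))
E
```

```text
14.8 [ 0.5553 -0.0115  0.1845] [-3.1415 -0.0111 -0.0001] [-0.3252  0.3003 -0.0189] 0.09386453415711692 [-0.2249  0.0446  1.8205  0.0001  1.2764  1.3388]
[ 7.82449455e-03 -9.99969387e-01 -4.12448712e-05] -89.55168491029491
```

View pics/side3.png

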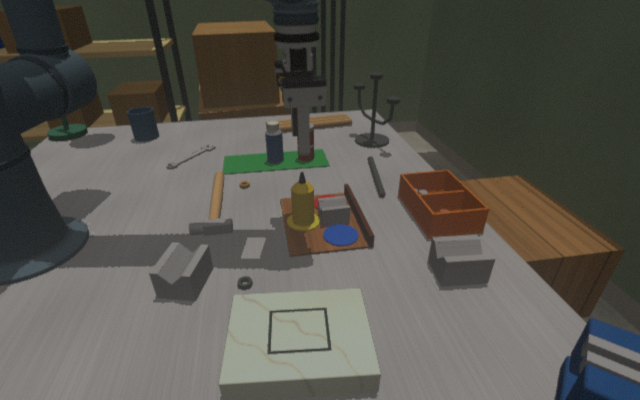

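Blue stands upright at (274,144) on the mat beside red (306,143). The gripper is over the yellow oiler at (302,205). I'll descend on it.

Call:
carry_out --pt "0.5 0 -20 0 0 0" --pt "0.5 0 -45 0 0 0" --pt "0.5 0 -70 0 0 0" --pt "0.5 0 -95 0 0 0" --pt "0.5 0 -115 0 0 0" --pt "0.5 0 -130 0 0 0" --pt "0.5 0 -138 0 0 0" --pt "0.5 0 -140 0 0 0" --pt "0.5 0 -140 0 0 0"

```text
time: 15.65
tcp_pos: [0.5558, -0.0113, 0.0444]
ee_rot: [-3.141, -0.01, 0.0]
wrist_force: [-0.5, -0.1, 1.2]
opening: 0.094
```

Call:
carry_out --pt "0 0 0 0 0 0" --pt "0 0 0 0 0 0" --pt "0 0 0 0 0 0" --pt "0 0 0 0 0 0" --pt "0 0 0 0 0 0" --pt "0 0 0 0 0 0" --pt "0 0 0 0 0 0" --pt "0 0 0 0 0 0" --pt "0 0 0 0 0 0" --jaw 1

```text
time: 16.4
tcp_pos: [0.5558, -0.0113, 0.0446]
ee_rot: [-3.141, -0.008, -0.0]
wrist_force: [-0.0, 1.0, 1.0]
opening: 0.0475
```

Call:
carry_out --pt "0 0 5 0 0 0" --pt "0 0 20 0 0 0" --pt "0 0 45 0 0 0" --pt "0 0 75 0 0 0" --pt "0 0 105 0 0 0" --pt "-2 5 122 0 0 0" --pt "-8 20 130 0 0 0" --pt "-17 45 132 0 0 0" --pt "-28 75 132 0 0 0" --pt "-39 105 132 0 0 0" --pt "-50 135 132 0 0 0" --pt "-61 165 132 0 0 0"

```text
time: 17.4
tcp_pos: [0.4924, 0.1554, 0.1749]
ee_rot: [3.141, 0.008, -0.005]
wrist_force: [0.9, 0.3, -2.7]
opening: 0.048
```

Call:
carry_out --pt "-11 30 0 0 0 0" --pt "-22 60 0 0 0 0" --pt "-33 90 0 0 0 0" --pt "-44 118 0 0 0 0" --pt "-54 142 0 0 0 0" --pt "-61 158 0 0 0 0" --pt "-65 167 0 0 0 0" --pt "-65 169 0 0 0 0" --pt "-65 169 0 0 0 0"

```text
time: 18.15
tcp_pos: [0.4291, 0.3225, 0.1756]
ee_rot: [3.141, 0.01, -0.002]
wrist_force: [-0.7, -1.6, -3.5]
opening: 0.0476
```

Target contact z is about 0.0395.

Call:
carry_out --pt "0 0 -20 0 0 0" --pt "0 0 -45 0 0 0" --pt "0 0 -75 0 0 0" --pt "0 0 -100 0 0 0" --pt "0 0 -118 0 0 0" --pt "0 0 -128 0 0 0" --pt "0 0 -132 0 0 0" --pt "0 0 -134 0 0 0" --pt "0 0 -135 0 0 0" --pt "0 0 -136 0 0 0" --pt "0 0 -136 0 0 0"

```text
time: 19.07
tcp_pos: [0.4306, 0.3229, 0.0415]
ee_rot: [-3.141, -0.008, -0.003]
wrist_force: [-0.0, -0.4, -2.7]
opening: 0.0478
```

Call:
carry_out --pt "0 0 -1 0 0 0" --pt "0 0 -1.5 0 0 0" --pt "0 0 -1.5 0 0 0"

```text
time: 19.32
tcp_pos: [0.4302, 0.3228, 0.0396]
ee_rot: [-3.141, -0.008, -0.002]
wrist_force: [-0.8, 0.4, -0.9]
opening: 0.0479
```

Call:
carry_out --pt "0 0 -0.5 0 0 0" --pt "0 0 -0.5 0 0 0"

```text
time: 19.48
tcp_pos: [0.4303, 0.3228, 0.0395]
ee_rot: [-3.141, -0.008, -0.001]
wrist_force: [-2.9, -0.3, 5.3]
opening: 0.0475
```

Call:
carry_out --pt "0 0 0 0 0 0" --pt "0 0 0 0 0 0" --pt "0 0 0 0 0 0" --pt "0 0 0 0 0 0" --pt "0 0 20 0 0 0" --pt "0 0 55 0 0 0" --pt "0 0 95 0 0 0" --pt "0 0 130 0 0 0" --pt "8 -15 145 0 0 0" --pt "25 -45 145 0 0 0" --pt "42 -75 145 0 0 0" --pt "59 -105 145 0 0 0" --jaw -0.5

```text
time: 20.48
tcp_pos: [0.4894, 0.2166, 0.1841]
ee_rot: [-3.141, -0.01, -0.002]
wrist_force: [0.5, 0.3, -1.5]
opening: 0.0702
```

Call:
carry_out --pt "16 -30 0 0 0 0" --pt "33 -60 0 0 0 0" --pt "50 -90 0 0 0 0" --pt "67 -120 0 0 0 0" --pt "84 -150 0 0 0 0" --pt "84 -150 0 0 0 0" --jaw -1

```text
time: 20.98
tcp_pos: [0.5751, 0.0628, 0.1835]
ee_rot: [3.14, -0.001, 0.002]
wrist_force: [0.0, -0.2, -0.0]
opening: 0.0937
```

```bash
python3 look.py;python3 - <<'E'
from h import *
for n in("top","side"): cv2.imwrite(f"pics/{n}4.png",arm.grab_frame(n)[:,:,::-1])
crop('pics/side4.png',270,150,390,260,5.4,'pics/c6.png')
E
```

```text
20.9833 [0.5751 0.0628 0.1835] [ 3.1401 -0.0006  0.0021] [ 0.0018 -0.2257 -0.0164] 0.09365872278069609 [-0.0864  0.0994  1.7644 -0.0014  1.2763  1.4852]
```

View pics/c6.png

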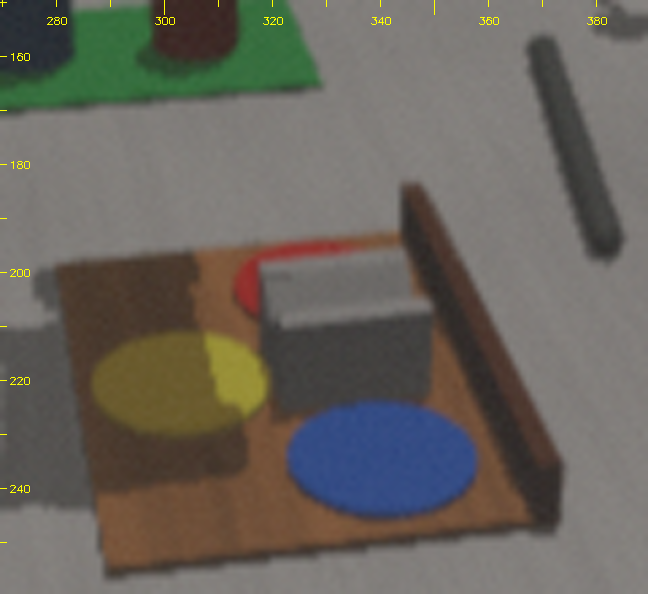

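View pics/top4.png

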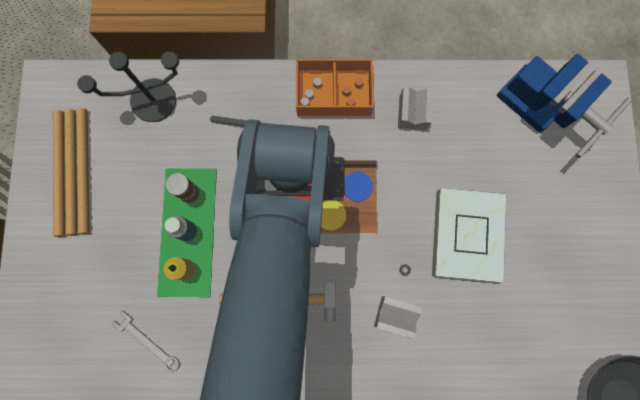

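All three stand upright on the mat: red (182,187), blue (180,228) and yellow (176,268) in the top view. The V-block is now free, with its groove up. I'll triangulate its top corners.

Run:
```python
from h import *
np.set_printoptions(precision=4,suppress=True)
C=lambda x,y,x0,y0,s:((x+.5)/s-.5+x0,(y+.5)/s-.5+y0)
T=lambda x,y:C(x,y,275,150,6.5)
S=lambda x,y:C(x,y,270,150,5.4)
L=[]
for a,b in((T(438,300),S(272,326)),(T(435,133),S(431,303)),(T(291,137),S(407,247)),(T(293,303),S(259,262))):
    x,e=tri(a,b);print(x,e);L.append(x)
L=np.array(L);print(L.mean(0));d=L[1]+L[2]-L[0]-L[3];print(np.degrees(np.arctan2(d[1],d[0])))
for c in ((274,418),(432,391)): print(atz("side",*S(*c),.006))
```

```text
[ 0.5918 -0.0363  0.0462] 0.002038972932048266
[ 0.6525 -0.0358  0.049 ] 0.0005284023957757444
[0.6536 0.0144 0.0448] 0.002557254979224771
[0.5932 0.014  0.0448] 0.0009943793193393851
[ 0.6228 -0.0109  0.0462]
0.46742633256524196
[ 0.5902 -0.0407  0.006 ]
[ 0.6555 -0.0335  0.006 ]
```

Call:
carry_out --pt "12 -18 0 0 0 0" --pt "28 -43 0 0 0 0" --pt "40 -62 0 0 0 0" --pt "48 -74 0 0 0 0" --pt "48 -74 -15 0 0 0" --pt "48 -74 -45 0 0 0" --pt "48 -74 -80 0 0 0" --pt "48 -74 -110 0 0 0" --pt "48 -74 -120 0 0 0" --pt "48 -74 -120 0 0 0"

```text
time: 21.92
tcp_pos: [0.618, -0.0049, 0.0601]
ee_rot: [-3.14, -0.01, 0.011]
wrist_force: [0.3, -0.8, 0.3]
opening: 0.0941
```

```bash
python3 look.py;python3 - <<'E'
from h import *
for n in("side",): cv2.imwrite(f"pics/{n}5.png",arm.grab_frame(n)[:,:,::-1])
crop('pics/side5.png',270,150,390,260,5.4,'pics/c7.png')
E
```

```text
21.9167 [ 0.618  -0.0049  0.0601] [-3.14   -0.0098  0.0106] [ 0.272  -0.7767  0.3057] 0.09407966413349526 [-0.1913  0.342   1.7247  0.0002  1.0819  1.3731]
```

View pics/c7.png

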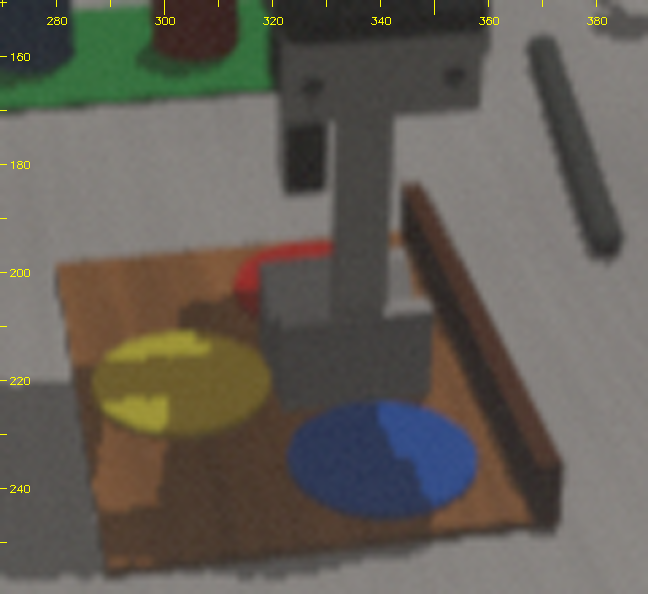

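Call:
carry_out --pt "0 0 0 0 0 0" --pt "0 0 0 0 0 0" --pt "0 0 0 0 0 0"

```text
time: 22.22
tcp_pos: [0.6224, -0.0066, 0.0659]
ee_rot: [3.141, 0.008, 0.006]
wrist_force: [-0.4, 0.5, -0.2]
opening: 0.0939
```

Call:
carry_out --pt "0.5 -4.5 0 0 0 0" --pt "0.5 -4.5 0 0 0 0" --pt "0.5 -4.5 0 0 0 0"

```text
time: 22.47
tcp_pos: [0.6216, -0.0114, 0.064]
ee_rot: [3.141, 0.007, 0.001]
wrist_force: [-0.2, 0.2, -0.3]
opening: 0.0939
```

Call:
carry_out --pt "1 0 -12 0 0 0" --pt "1 0 -25 0 0 0" --pt "1 0 -36 0 0 0" --pt "1 0 -43 0 0 0" --pt "1 0 -47 0 0 0" --pt "1 0 -48 0 0 0" --pt "1 0 -48 0 0 0" --pt "1 0 -48 0 0 0"

```text
time: 23.13
tcp_pos: [0.6227, -0.011, 0.0158]
ee_rot: [3.141, 0.008, 0.001]
wrist_force: [0.3, 0.4, 1.3]
opening: 0.0936
```

Call:
carry_out --pt "0 0 0 0 0 0" --pt "0 0 0 0 0 0" --pt "0 0 0 0 0 0" --pt "0 0 0 0 0 0" --pt "0 0 0 0 0 0" --pt "0 0 0 0 0 0" --pt "0 0 0 0 0 0" --pt "0 0 0 0 0 0" --pt "0 0 0 0 0 0" --jaw 1 --grip_force 40

```text
time: 23.88
tcp_pos: [0.6223, -0.0107, 0.0155]
ee_rot: [-3.141, -0.008, -0.0]
wrist_force: [-0.0, 2.2, 0.5]
opening: 0.0496
```

```bash
python3 look.py
```

```text
23.8833 [ 0.6223 -0.0107  0.0155] [-3.1412 -0.0077 -0.    ] [-0.0219  2.2084  0.515 ] 0.04955453150447684 [-0.1993  0.4136  1.7265  0.0005  1.0016  1.3663]
```

Call:
carry_out --pt "0 0 5 0 0 0" --pt "0 0 15 0 0 0" --pt "0 0 35 0 0 0" --pt "0 0 60 0 0 0" --pt "0 0 80 0 0 0" --pt "-3 -8 92 0 0 0" --pt "-9 -24 95 0 0 0" --pt "-18 -50 95 0 0 -1" --pt "-29 -80 95 0 0 -2" --pt "-40 -110 95 0 0 -3" --pt "-51 -140 95 0 0 -4" --pt "-62 -170 95 0 0 -5"

```text
time: 24.88
tcp_pos: [0.5582, -0.1823, 0.1097]
ee_rot: [-3.138, 0.13, 0.004]
wrist_force: [1.1, -0.2, -6.2]
opening: 0.0498
```

Call:
carry_out --pt "-10 -28 0 0 0 -1" --pt "-20 -56 0 0 0 -1.2" --pt "-30 -84 0 0 0 -1.2" --pt "-40 -110 0 0 0 -1.2" --pt "-48 -130 0 0 0 -1.2" --pt "-53 -142 0 0 0 -1.2" --pt "-53 -144 0 0 0 -1.2" --pt "-53 -144 0 0 0 -1.2" --pt "-53 -144 0 0 0 -1.2"

```text
time: 25.63
tcp_pos: [0.5072, -0.3239, 0.11]
ee_rot: [-3.136, 0.161, 0.001]
wrist_force: [-0.5, 0.4, -5.1]
opening: 0.0497
```

```bash
python3 look.py;python3 - <<'E'
from h import *
R=cv2.Rodrigues(arm.read_state()['ee_rot'])[0];print(R[:,1],np.degrees(np.arctan2(R[1,1],R[0,1])))
for n in("side",): cv2.imwrite(f"pics/{n}6.png",arm.grab_frame(n)[:,:,::-1])
crop('pics/side6.png',215,200,385,400,3,'pics/c8.png')
E
```

```text
25.6333 [ 0.5072 -0.3239  0.11  ] [-3.1362  0.1611  0.0013] [-0.5407  0.3555 -5.0943] 0.04973482387111872 [-0.7569  0.2372  1.7518  0.0005  1.1541  0.9164]
[-0.10248466 -0.99473381 -0.00123953] -95.88227083565496
```

View pics/c8.png

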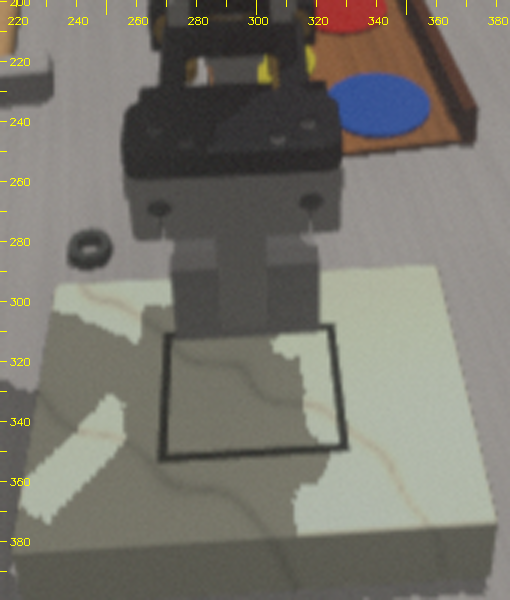

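Call:
carry_out --pt "0 -2.5 -10 0 0 0" --pt "0 -2.5 -25 0 0 0" --pt "0 -2.5 -40 0 0 0" --pt "0 -2.5 -50 0 0 0" --pt "0 -2.5 -55 0 0 0" --pt "0 -2.5 -57 0 0 0" --pt "0 -2.5 -58 0 0 0" --pt "0 -2.5 -58 0 0 0" --pt "0 -2.5 -58 0 0 0"

```text
time: 26.43
tcp_pos: [0.5079, -0.3279, 0.0534]
ee_rot: [3.136, -0.162, 0.002]
wrist_force: [-0.5, -0.6, -5.8]
opening: 0.0499
```

```bash
python3 look.py;python3 - <<'E'
from h import *
for n in("side",): cv2.imwrite(f"pics/{n}7.png",arm.grab_frame(n)[:,:,::-1])
crop('pics/side7.png',240,260,360,370,5,'pics/c9.png')
E
```

```text
26.4333 [ 0.5079 -0.3279  0.0534] [ 3.1363 -0.1617  0.002 ] [-0.491  -0.6138 -5.7772] 0.04992056177761918 [-0.7607  0.3193  1.7685 -0.      1.0521  0.9131]
```

View pics/c9.png

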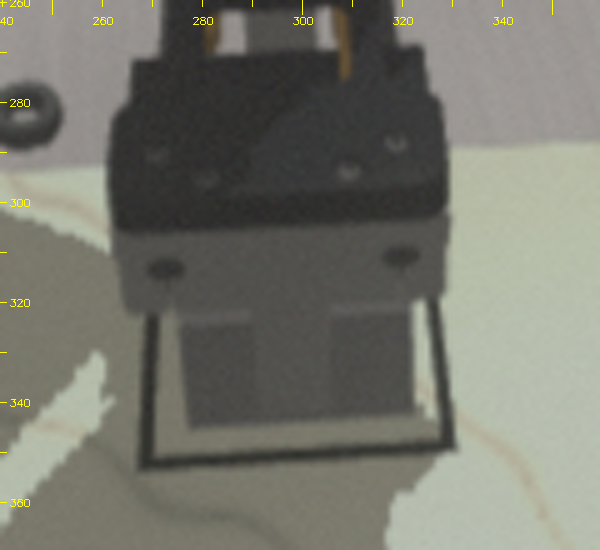

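Run:
```python
from h import *
np.set_printoptions(precision=4,suppress=True)
C=lambda x,y,x0,y0,s:((x+.5)/s-.5+x0,(y+.5)/s-.5+y0)
S=lambda x,y:C(x,y,240,260,5)
a=atz("side",*S(188,430),.0439);b=atz("side",*S(413,417),.0439);print(a,b)
d=b-a;u=d/np.linalg.norm(d);n=np.array([-u[1],u[0],0]);print(np.linalg.norm(d),np.degrees(np.arctan2(d[1],d[0])),(a+b)/2+.025*n)
# outline from same camera
o=np.array([atz("side",*S(*p),.04) for p in((146,462),(448,445))]);print(o)
```

```text
[ 0.4772 -0.3515  0.0439] [ 0.5365 -0.3574  0.0439]
0.05957692671492422 -5.708598463122508 [ 0.5094 -0.3296  0.0439]
[[ 0.4656 -0.3565  0.04  ]
 [ 0.5446 -0.3646  0.04  ]]
```

Call:
carry_out --pt "-1 2 -2 0 0 0" --pt "-1 2 -3 0 0 0" --pt "-1 2 -3.5 0 0 0" --pt "-1 2 -3.5 0 0 0" --pt "-1 2 -3.5 0 0 0"

```text
time: 26.9
tcp_pos: [0.5063, -0.3253, 0.0495]
ee_rot: [-3.137, 0.162, 0.0]
wrist_force: [-2.8, 1.8, 0.1]
opening: 0.0497
```

Call:
carry_out --pt "0 0 -0.3 0 0 0" --pt "0 0 -0.3 0 0 0"

```text
time: 27.07
tcp_pos: [0.5063, -0.3254, 0.0494]
ee_rot: [-3.137, 0.162, 0.001]
wrist_force: [-2.9, 3.7, 3.4]
opening: 0.0496
```

Call:
carry_out --pt "0 0 0 0 0 0" --pt "0 0 0 0 0 0" --pt "0 0 0 0 0 0" --pt "0 0 0 0 0 0" --pt "0 0 0 0 0 0" --pt "0 0 15 0 0 0" --pt "0 0 45 0 0 0" --pt "0 0 80 0 0 0" --pt "0 0 115 0 0 0" --pt "-5 20 130 0 0 0" --pt "-10 55 135 0 0 5" --pt "-15 95 135 0 0 11" --jaw -0.5

```text
time: 28.07
tcp_pos: [0.4923, -0.2316, 0.1865]
ee_rot: [3.135, 0.142, 0.007]
wrist_force: [1.1, 0.4, -0.2]
opening: 0.0706
```

Call:
carry_out --pt "-1 40 0 0 0 7" --pt "-1 80 0 0 0 14" --pt "-1 120 0 0 0 21" --pt "-1 160 0 0 0 28" --pt "-1 200 0 0 0 35" --pt "-1 240 0 0 0 42"

```text
time: 28.57
tcp_pos: [0.4901, 0.0113, 0.184]
ee_rot: [2.876, 1.263, 0.002]
wrist_force: [1.3, -0.4, 0.3]
opening: 0.0704
```

```bash
python3 look.py;python3 - <<'E'
from h import *
for n in("side","top"): cv2.imwrite(f"pics/{n}8.png",arm.grab_frame(n)[:,:,::-1])
a=crop('pics/side8.png',255,270,345,365,4.2,'pics/ca.png');crop('pics/top8.png',440,195,505,265,6,'pics/cb.png')
a=cv2.imread('pics/ca.png');b=cv2.imread('pics/cb.png');H=max(a.shape[0],b.shape[0])
p=lambda i:np.vstack([i,np.zeros((H-i.shape[0],i.shape[1],3),np.uint8)])
cv2.imwrite('pics/cc.png',np.hstack([p(a),p(b)]));print(a.shape)
E
```

```text
28.5667 [0.4901 0.0113 0.184 ] [2.8758 1.2628 0.0016] [ 1.2756 -0.4442  0.2978] 0.07042699241547842 [-0.2087 -0.1175  1.9788  0.      1.279   0.5345]
(399, 378, 3)
```

View pics/cc.png

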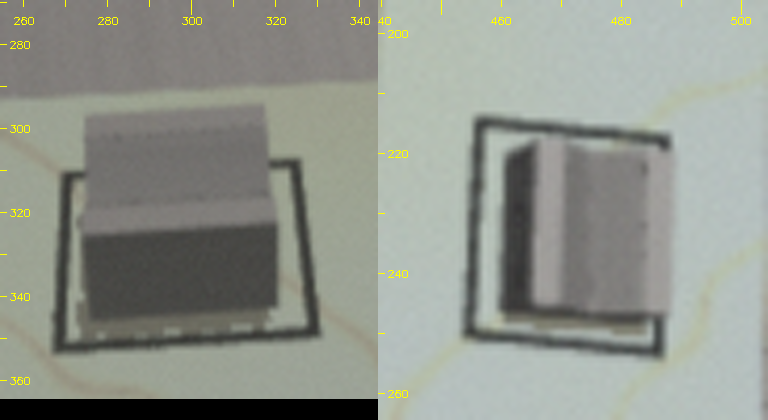

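Run:
```python
from h import *
np.set_printoptions(precision=4,suppress=True)
C=lambda x,y,x0,y0,s:((x+.5)/s-.5+x0,(y+.5)/s-.5+y0)
S=lambda x,y:C(x,y,255,270,4.2)
T=lambda x,y:C(x,y,440,195,6)
t=[T(162,139),T(294,151),T(290,316),T(154,304)]
s=[S(264,104),S(277,222),S(82,235),S(85,115)]
L=np.array([tri(a,b)[0] for a,b in zip(t,s)]);print(L,L.mean(0));d=L[0]+L[1]-L[2]-L[3];print(np.degrees(np.arctan2(d[1],d[0])))
for n,p in(("top",t),("side",s)):
    v=np.array([atz(n,*q,.08)[:2] for q in p]);print(n,v.mean(0))
ot=[T(102,123),T(290,138),T(282,352),T(90,334)]
os=[S(297,162),S(317,332),S(58,348),S(67,175)]
for n,p in(("top",ot),("side",os)):
    v=np.array([atz(n,*q,.04)[:2] for q in p]);print(n,v.mean(0))
```

```text
[[ 0.5388 -0.3047  0.0798]
 [ 0.5346 -0.3528  0.0783]
 [ 0.475  -0.3476  0.0782]
 [ 0.4794 -0.2988  0.079 ]] [ 0.5069 -0.326   0.0789]
-5.352002461519078
top [ 0.506  -0.3256]
side [ 0.5076 -0.3269]
top [ 0.5071 -0.3261]
side [ 0.5089 -0.3261]
```

The V-block sits centred in the outline, groove up and parallel to the longer sides, to about 1 mm and 0.5°. Now I'll bring the containers back, red first.

Call:
carry_out --pt "8 15 0 0 0 5" --pt "20 45 0 0 0 11" --pt "32 78 0 0 0 18" --pt "45 112 0 0 0 25" --pt "58 146 0 0 0 32" --pt "71 180 0 0 0 39" --pt "84 214 0 0 0 42.6" --pt "97 246 0 0 0 42.6" --pt "108 275 0 0 0 42.6" --pt "116 298 0 0 0 42.6" --pt "119.5 309 0 0 0 42.6" --pt "119.5 309 0 0 0 42.6"

```text
time: 29.67
tcp_pos: [0.6104, 0.3194, 0.1832]
ee_rot: [2.226, 2.216, 0.0]
wrist_force: [-0.1, 0.1, 0.5]
opening: 0.0701
```

Call:
carry_out --pt "0 0 0 0 0 0" --pt "0 0 0 0 0 0"

```text
time: 29.83
tcp_pos: [0.6098, 0.317, 0.1835]
ee_rot: [2.229, 2.214, -0.001]
wrist_force: [0.1, -0.5, 0.2]
opening: 0.0707
```

```bash
cat >> look.py <<'E'
R=cv2.Rodrigues(s['ee_rot'])[0];print('yang',np.degrees(np.arctan2(R[1,1],R[0,1])))
E
python3 look.py;python3 - <<'E'
from h import *
for n in("side",): cv2.imwrite(f"pics/{n}9.png",arm.grab_frame(n)[:,:,::-1])
crop('pics/side9.png',210,80,350,190,5,'pics/cd.png')
E
```

```text
29.8333 [0.6098 0.317  0.1835] [ 2.2291  2.2136 -0.0011] [ 0.1331 -0.4982  0.2226] 0.07066544740028093 [ 0.3149  0.3483  1.4719 -0.0004  1.322   0.322 ]
yang -0.4004221779643669
```

View pics/cd.png

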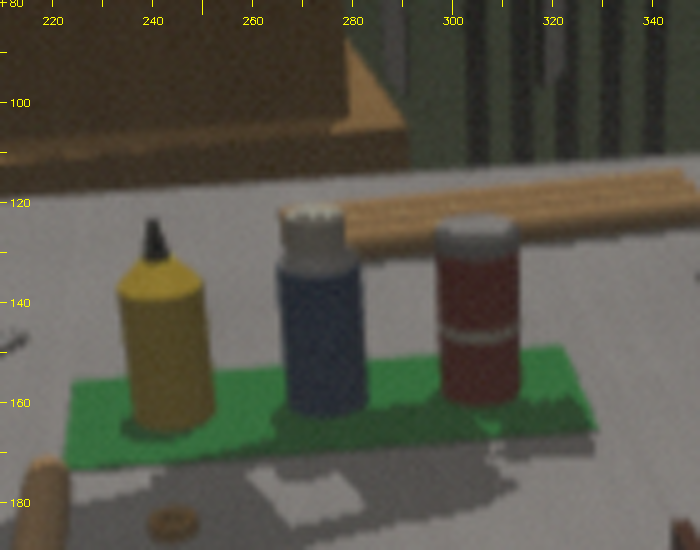

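All three stand upright on the mat. I'll grasp red.

Call:
carry_out --pt "0 3.8 0 0 0 0" --pt "0 3.8 -10 0 0 0" --pt "0 3.8 -35 0 0 0" --pt "0 3.8 -65 0 0 0" --pt "0 3.8 -95 0 0 0" --pt "0 3.8 -120 0 0 0" --pt "0 3.8 -135 0 0 0" --pt "0 3.8 -143 0 0 0" --pt "0 3.8 -144 0 0 0" --pt "0 3.8 -144 0 0 0" --pt "0 3.8 -144 0 0 0"

```text
time: 30.8
tcp_pos: [0.6112, 0.3228, 0.0417]
ee_rot: [2.226, 2.214, 0.005]
wrist_force: [-0.4, 0.5, 0.5]
opening: 0.0704
```

Call:
carry_out --pt "-1 -2 -2 0 0 0" --pt "-1 -2 -2 0 0 0" --pt "-1 -2 -2 0 0 0"

```text
time: 31.05
tcp_pos: [0.6092, 0.3204, 0.0385]
ee_rot: [2.227, 2.215, 0.002]
wrist_force: [0.6, -0.8, -0.4]
opening: 0.0707
```

Call:
carry_out --pt "0.5 0.4 1 0 0 0" --pt "0.5 0.4 1 0 0 0" --pt "0.5 0.4 1 0 0 0"

```text
time: 31.3
tcp_pos: [0.6095, 0.3208, 0.039]
ee_rot: [2.227, 2.215, 0.001]
wrist_force: [-0.2, 0.5, -0.1]
opening: 0.0706
```

Call:
carry_out --pt "0 0 0 0 0 0" --pt "0 0 0 0 0 0" --pt "0 0 0 0 0 0" --pt "0 0 0 0 0 0" --pt "0 0 0 0 0 0" --pt "0 0 0 0 0 0" --pt "0 0 0 0 0 0" --jaw 1 --grip_force 25

```text
time: 31.88
tcp_pos: [0.6094, 0.3207, 0.0386]
ee_rot: [2.227, 2.215, 0.0]
wrist_force: [0.7, -0.5, -0.8]
opening: 0.0482
```

Call:
carry_out --pt "0 0 5 0 0 0" --pt "0 0 20 0 0 0" --pt "0 0 45 0 0 0" --pt "0 0 75 0 0 0" --pt "0 -5 95 0 0 0" --pt "1 -20 103 0 0 0" --pt "3 -45 105 0 0 0" --pt "5 -75 105 0 0 0" --pt "6 -105 105 0 0 0" --pt "8 -135 105 0 0 0" --pt "10 -165 105 0 0 0" --pt "12 -195 105 0 0 0"

```text
time: 32.88
tcp_pos: [0.6202, 0.1234, 0.143]
ee_rot: [-2.227, -2.214, 0.003]
wrist_force: [0.5, 0.0, -3.9]
opening: 0.0486
```

Call:
carry_out --pt "1 -25 0 0 0 0" --pt "2 -45 0 0 0 0" --pt "3 -60 0 0 0 0" --pt "3 -70 0 0 0 0" --pt "3 -74 0 0 0 0" --pt "3 -74 0 0 0 0" --pt "3 -74 0 0 0 0" --pt "3 -74 0 0 0 0"

```text
time: 33.55
tcp_pos: [0.6242, 0.0527, 0.1436]
ee_rot: [-2.226, -2.217, -0.0]
wrist_force: [-0.0, -0.4, -2.8]
opening: 0.0485
```

Call:
carry_out --pt "0 0 -10 0 0 0" --pt "0 0 -30 0 0 0" --pt "0 0 -55 0 0 0" --pt "0 0 -75 0 0 0" --pt "0 0 -88 0 0 0" --pt "0 0 -95 0 0 0" --pt "0 0 -97 0 0 0" --pt "0 0 -98 0 0 0" --pt "0 0 -98 0 0 0" --pt "0 0 -98 0 0 0" --pt "0 0 -98 0 0 0"

```text
time: 34.47
tcp_pos: [0.6252, 0.0517, 0.0469]
ee_rot: [2.226, 2.214, 0.002]
wrist_force: [-0.4, -0.4, -3.1]
opening: 0.0483
```

Call:
carry_out --pt "-0.5 0.8 -2 0 0 0" --pt "-0.5 0.8 -2.5 0 0 0" --pt "-0.5 0.8 -2.5 0 0 0" --pt "-0.5 0.8 -2.5 0 0 0"

```text
time: 34.8
tcp_pos: [0.6241, 0.0525, 0.0436]
ee_rot: [2.227, 2.215, 0.001]
wrist_force: [0.1, 0.1, -1.5]
opening: 0.0484
```

Call:
carry_out --pt "0 0 -0.5 0 0 0" --pt "0 0 -0.5 0 0 0" --pt "0 0 -0.5 0 0 0"

```text
time: 35.05
tcp_pos: [0.6242, 0.0524, 0.0435]
ee_rot: [2.227, 2.215, 0.0]
wrist_force: [-1.9, -1.0, 4.7]
opening: 0.0484
```

Call:
carry_out --pt "0 0 0 0 0 0" --pt "0 0 0 0 0 0" --pt "0 0 0 0 0 0" --pt "0 0 0 0 0 0" --pt "0 0 0 0 0 0" --pt "0 0 20 0 0 0" --pt "0 0 55 0 0 0" --pt "0 0 95 0 0 0" --pt "0 0 130 0 0 0" --pt "-8 20 142 0 0 0" --pt "-20 50 142 0 0 0" --pt "-33 85 142 0 0 0" --jaw -0.5

```text
time: 36.05
tcp_pos: [0.5918, 0.1374, 0.1866]
ee_rot: [2.229, 2.21, 0.004]
wrist_force: [0.0, -0.6, -1.3]
opening: 0.0707
```

Call:
carry_out --pt "-13 34 0 0 0 0" --pt "-26 68 0 0 0 0" --pt "-39 102 0 0 0 0" --pt "-52 135 0 0 0 0" --pt "-62 160 0 0 0 0" --pt "-69 178 0 0 0 0" --pt "-72 184 0 0 0 0" --pt "-72 184 0 0 0 0" --pt "-72 184 0 0 0 0"

```text
time: 36.8
tcp_pos: [0.519, 0.3211, 0.1845]
ee_rot: [2.227, 2.215, -0.0]
wrist_force: [-0.6, 0.9, 0.2]
opening: 0.0705
```

```bash
python3 look.py
```

```text
36.8 [0.519  0.3211 0.1845] [ 2.2271  2.2153 -0.0004] [-0.6278  0.9477  0.1657] 0.07046987013031013 [ 0.3686  0.1728  1.6811 -0.0005  1.2877  0.374 ]
yang -0.30309449095100116
```

Call:
carry_out --pt "0.5 0.5 -15 0 0 0" --pt "0.5 0.5 -40 0 0 0" --pt "0.5 0.5 -70 0 0 0" --pt "0.5 0.5 -100 0 0 0" --pt "0.5 0.5 -125 0 0 0" --pt "0.5 0.5 -138 0 0 0" --pt "0.5 0.5 -144 0 0 0" --pt "0.5 0.5 -144 0 0 0" --pt "0.5 0.5 -144 0 0 0"

```text
time: 37.55
tcp_pos: [0.5206, 0.3219, 0.0419]
ee_rot: [2.228, 2.214, 0.003]
wrist_force: [0.7, 0.2, 0.3]
opening: 0.0704
```

Call:
carry_out --pt "0 0 0 0 0 0" --pt "0 0 0 0 0 0" --pt "0 0 0 0 0 0"

```text
time: 37.8
tcp_pos: [0.5202, 0.3224, 0.0421]
ee_rot: [2.227, 2.215, 0.003]
wrist_force: [0.0, 0.7, 0.4]
opening: 0.0705
```

Call:
carry_out --pt "-0.6 -0.7 -2 0 0 0" --pt "-0.6 -0.7 -2 0 0 0" --pt "-0.6 -0.7 -2 0 0 0"

```text
time: 38.05
tcp_pos: [0.5185, 0.3213, 0.0386]
ee_rot: [-2.227, -2.216, 0.0]
wrist_force: [0.0, -0.6, 0.7]
opening: 0.0705
```

Call:
carry_out --pt "0 0 0 0 0 0" --pt "0 0 0 0 0 0" --pt "0 0 0 0 0 0" --pt "0 0 0 0 0 0" --pt "0 0 0 0 0 0" --pt "0 0 0 0 0 0" --pt "0 0 0 0 0 0" --jaw 1

```text
time: 38.63
tcp_pos: [0.519, 0.3214, 0.0387]
ee_rot: [2.227, 2.215, 0.001]
wrist_force: [1.3, 0.4, -1.1]
opening: 0.0474
```

Call:
carry_out --pt "0 0 5 0 0 0" --pt "0 0 20 0 0 0" --pt "0 0 45 0 0 0" --pt "0 0 75 0 0 0" --pt "0 0 105 0 0 0" --pt "0 -5 128 0 0 0" --pt "3 -20 138 0 0 0" --pt "8 -45 140 0 0 0" --pt "14 -75 140 0 0 0" --pt "20 -105 140 0 0 0" --pt "27 -135 140 0 0 0" --pt "34 -165 140 0 0 0"

```text
time: 39.63
tcp_pos: [0.552, 0.1551, 0.1783]
ee_rot: [-2.226, -2.215, 0.002]
wrist_force: [0.6, -0.3, -2.1]
opening: 0.0479
```

Call:
carry_out --pt "8 -30 0 0 0 0" --pt "16 -60 0 0 0 0" --pt "24 -90 0 0 0 0" --pt "33 -120 0 0 0 0" --pt "42 -150 0 0 0 0" --pt "52 -180 0 0 0 0" --pt "62 -205 0 0 0 0" --pt "69 -223 0 0 0 0" --pt "71 -231 0 0 0 0" --pt "71 -231 0 0 0 0" --pt "71 -231 0 0 0 0" --pt "71 -231 0 0 0 0"

```text
time: 40.63
tcp_pos: [0.6231, -0.0733, 0.1784]
ee_rot: [-2.225, -2.216, 0.0]
wrist_force: [0.6, -0.4, -1.9]
opening: 0.0481
```

Call:
carry_out --pt "1.2 -2.2 -10 0 0 0" --pt "1.2 -2.2 -35 0 0 0" --pt "1.2 -2.2 -65 0 0 0" --pt "1.2 -2.2 -95 0 0 0" --pt "1.2 -2.2 -115 0 0 0" --pt "1.2 -2.2 -126 0 0 0" --pt "1.2 -2.2 -130 0 0 0" --pt "1.2 -2.2 -131 0 0 0" --pt "1.2 -2.2 -131 0 0 0" --pt "1.2 -2.2 -131 0 0 0" --pt "1.2 -2.2 -131 0 0 0"

```text
time: 41.55
tcp_pos: [0.6261, -0.0772, 0.0494]
ee_rot: [2.225, 2.214, 0.002]
wrist_force: [0.6, 0.3, -1.4]
opening: 0.0478
```

Call:
carry_out --pt "-1.2 1 -2.5 0 0 0" --pt "-1.2 1 -4 0 0 0" --pt "-1.2 1 -4 0 0 0" --pt "-1.2 1 -4 0 0 0"

```text
time: 41.88
tcp_pos: [0.6237, -0.0759, 0.0438]
ee_rot: [2.227, 2.215, 0.0]
wrist_force: [-0.8, 0.5, -2.5]
opening: 0.0477
```

Call:
carry_out --pt "0.7 0 -0.5 0 0 0" --pt "0.7 0 -0.5 0 0 0" --pt "0.7 0 -0.5 0 0 0"

```text
time: 42.13
tcp_pos: [0.6242, -0.0759, 0.0437]
ee_rot: [-2.227, -2.215, 0.001]
wrist_force: [-4.0, -0.2, 4.9]
opening: 0.048
```

Call:
carry_out --pt "0 0 0 0 0 0" --pt "0 0 0 0 0 0" --pt "0 0 0 0 0 0" --pt "0 0 0 0 0 0" --pt "0 0 0 0 0 0" --pt "0 0 20 0 0 0" --pt "0 0 55 0 0 0" --pt "0 0 95 0 0 0" --pt "0 0 130 0 0 0" --pt "-8 15 142 0 0 -5" --pt "-23 45 142 0 0 -12" --pt "-38 75 142 0 0 -19" --jaw -0.5

```text
time: 43.13
tcp_pos: [0.5872, -0.001, 0.1871]
ee_rot: [2.568, 1.805, 0.004]
wrist_force: [-0.6, 1.0, -0.1]
opening: 0.0705
```

Call:
carry_out --pt "-15 30 0 0 0 -7" --pt "-30 60 0 0 0 -14" --pt "-45 90 0 0 0 -21" --pt "-60 120 0 0 0 -28" --pt "-75 152 0 0 0 -35" --pt "-90 184 0 0 0 -42" --pt "-105 216 0 0 0 -49" --pt "-120 248 0 0 0 -56" --pt "-135 280 0 0 0 -63" --pt "-147 305 0 0 0 -70" --pt "-154 320 0 0 0 -71" --pt "-156 324 0 0 0 -71"

```text
time: 44.13
tcp_pos: [0.4291, 0.3252, 0.1852]
ee_rot: [-3.141, 0.004, -0.0]
wrist_force: [0.0, 0.2, -0.4]
opening: 0.0705
```

Call:
carry_out --pt "0 0 0 0 0 0" --pt "0 0 0 0 0 0" --pt "0 0 0 0 0 0"

```text
time: 44.38
tcp_pos: [0.431, 0.3222, 0.1851]
ee_rot: [3.141, -0.01, 0.0]
wrist_force: [-0.6, -0.5, -0.3]
opening: 0.0703
```

```bash
python3 look.py
```

```text
44.3833 [0.431  0.3222 0.1851] [ 3.1414 -0.0097  0.0003] [-0.5699 -0.4623 -0.2769] 0.07029756453154232 [ 0.4312  0.0024  1.8623 -0.0003  1.2768  2.0083]
yang -90.35207886679486
```

Call:
carry_out --pt "-0.6 0.5 -15 0 0 0.8" --pt "-0.6 0.5 -40 0 0 0.8" --pt "-0.6 0.5 -70 0 0 0.8" --pt "-0.6 0.5 -100 0 0 0.8" --pt "-0.6 0.5 -125 0 0 0.8" --pt "-0.6 0.5 -138 0 0 0.8" --pt "-0.6 0.5 -143 0 0 0.8" --pt "-0.6 0.5 -144 0 0 0.8" --pt "-0.6 0.5 -144 0 0 0.8" --pt "-0.6 0.5 -144 0 0 0.8" --pt "-0.6 0.5 -144 0 0 0.8"

```text
time: 45.3
tcp_pos: [0.431, 0.324, 0.0426]
ee_rot: [-3.14, -0.013, -0.004]
wrist_force: [0.1, 0.8, 1.0]
opening: 0.0704
```

Call:
carry_out --pt "0 0 0 0 0 0" --pt "0 0 0 0 0 0"

```text
time: 45.47
tcp_pos: [0.4303, 0.3239, 0.0419]
ee_rot: [-3.141, -0.014, -0.002]
wrist_force: [-0.8, -0.0, 0.2]
opening: 0.0705
```

Call:
carry_out --pt "0 -0.8 -2 0 0 0" --pt "0 -0.8 -2 0 0 0" --pt "0 -0.8 -2 0 0 0" --pt "0 -0.8 -2 0 0 0"

```text
time: 45.8
tcp_pos: [0.4297, 0.3228, 0.0391]
ee_rot: [3.141, 0.014, -0.0]
wrist_force: [0.2, -0.1, 0.3]
opening: 0.0705
```

Call:
carry_out --pt "0 0 0 0 0 0" --pt "0 0 0 0 0 0" --pt "0 0 0 0 0 0" --pt "0 0 0 0 0 0" --pt "0 0 0 0 0 0" --pt "0 0 0 0 0 0" --pt "0 0 0 0 0 0" --jaw 1

```text
time: 46.38
tcp_pos: [0.4298, 0.3229, 0.0392]
ee_rot: [-3.142, -0.014, -0.0]
wrist_force: [-0.2, 0.2, 0.1]
opening: 0.0477
```

Call:
carry_out --pt "0 0 5 0 0 0" --pt "0 0 20 0 0 0" --pt "0 0 45 0 0 0" --pt "0 0 75 0 0 0" --pt "0 0 105 0 0 0" --pt "2 -5 128 0 0 0" --pt "8 -20 138 0 0 0" --pt "17 -45 140 0 0 0" --pt "28 -75 140 0 0 0" --pt "39 -105 140 0 0 0" --pt "50 -135 140 0 0 0" --pt "61 -165 140 0 0 0"

```text
time: 47.38
tcp_pos: [0.4905, 0.1564, 0.1789]
ee_rot: [3.141, 0.014, -0.001]
wrist_force: [-0.0, -0.3, -2.8]
opening: 0.0479
```

Call:
carry_out --pt "11 -30 0 0 0 0" --pt "22 -60 0 0 0 0" --pt "33 -90 0 0 0 0" --pt "44 -118 0 0 0 0" --pt "54 -142 0 0 0 0" --pt "61 -158 0 0 0 0" --pt "65 -167 0 0 0 0" --pt "65 -169 0 0 0 0" --pt "65 -169 0 0 0 0" --pt "65 -169 0 0 0 0"

```text
time: 48.22
tcp_pos: [0.5552, -0.0102, 0.1789]
ee_rot: [-3.141, -0.015, 0.001]
wrist_force: [0.2, 0.0, -3.4]
opening: 0.0476
```

Call:
carry_out --pt "0.3 -1 -10 0 0 0" --pt "0.3 -1 -35 0 0 0" --pt "0.3 -1 -65 0 0 0" --pt "0.3 -1 -95 0 0 0" --pt "0.3 -1 -115 0 0 0" --pt "0.3 -1 -126 0 0 0" --pt "0.3 -1 -131 0 0 0" --pt "0.3 -1 -132 0 0 0" --pt "0.3 -1 -132 0 0 0" --pt "0.3 -1 -132 0 0 0" --pt "0.3 -1 -132 0 0 0"

```text
time: 49.13
tcp_pos: [0.5574, -0.0124, 0.0488]
ee_rot: [3.141, 0.014, 0.005]
wrist_force: [0.1, -0.2, -2.1]
opening: 0.0473
```

Call:
carry_out --pt "0 0 0 0 0 0" --pt "0 0 0 0 0 0"

```text
time: 49.3
tcp_pos: [0.5566, -0.0123, 0.048]
ee_rot: [3.141, 0.013, 0.002]
wrist_force: [0.5, 0.3, -3.3]
opening: 0.0479
```

Call:
carry_out --pt "-0.8 1 -2 0 0 0" --pt "-0.8 1 -3.5 0 0 0" --pt "-0.8 1 -3.5 0 0 0" --pt "-0.8 1 -3.5 0 0 0"

```text
time: 49.63
tcp_pos: [0.5555, -0.0111, 0.0442]
ee_rot: [-3.141, -0.013, -0.0]
wrist_force: [-2.1, 1.5, 2.8]
opening: 0.0474
```

Call:
carry_out --pt "0 0 0 0 0 0" --pt "0 0 0 0 0 0" --pt "0 0 0 0 0 0" --pt "0 0 0 0 0 0" --pt "0 0 0 0 0 0" --pt "0 0 20 0 0 0" --pt "0 0 55 0 0 0" --pt "0 0 95 0 0 0" --pt "0 0 130 0 0 0" --pt "-10 25 150 0 0 0" --pt "-20 60 150 0 0 0" --pt "-35 95 150 0 0 0" --jaw -0.5

```text
time: 50.63
tcp_pos: [0.5217, 0.0842, 0.1961]
ee_rot: [3.141, 0.01, 0.008]
wrist_force: [-0.5, 0.5, 0.1]
opening: 0.0705
```

Call:
carry_out --pt "-10 38 0 0 0 0" --pt "-20 76 0 0 0 0" --pt "-30 114 0 0 0 0" --pt "-40 152 0 0 0 0" --pt "-55 190 0 0 0 0" --pt "-70 225 0 0 0 0" --pt "-85 260 0 0 0 0" --pt "-100 295 0 0 0 0" --pt "-115 330 0 0 0 0" --pt "-115 330 0 0 0 0"

```text
time: 51.47
tcp_pos: [0.4024, 0.4184, 0.1937]
ee_rot: [-3.14, -0.023, 0.001]
wrist_force: [0.3, 0.2, -1.0]
opening: 0.0704
```

```bash
python3 look.py;python3 - <<'E'
from h import *
for n in("side","top"): cv2.imwrite(f"pics/{n}A.png",arm.grab_frame(n)[:,:,::-1])
crop('pics/topA.png',275,150,390,245,6.5,'pics/d1.png')
crop('pics/sideA.png',270,150,390,260,5.4,'pics/d2.png')
E
```

```text
51.4667 [0.4024 0.4184 0.1937] [-3.1397 -0.0231  0.0009] [ 0.2644  0.2037 -0.9607] 0.07036718774604608 [0.6088 0.0945 1.7505 0.0019 1.2961 2.1644]
yang -89.15741227313936
```

View pics/d1.png

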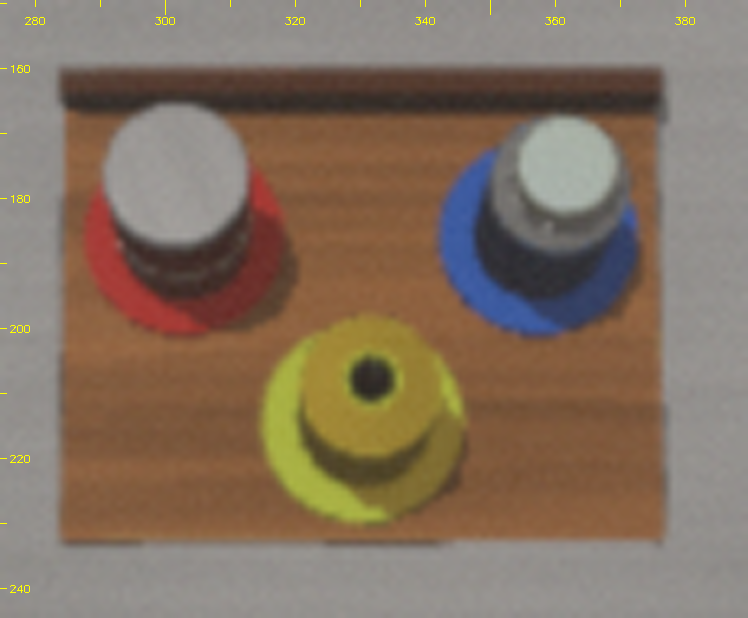

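View pics/d2.png

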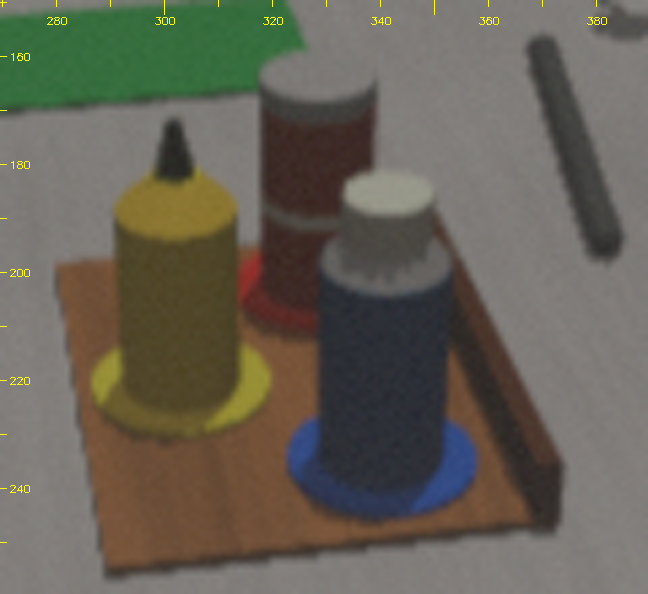

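View pics/topA.png

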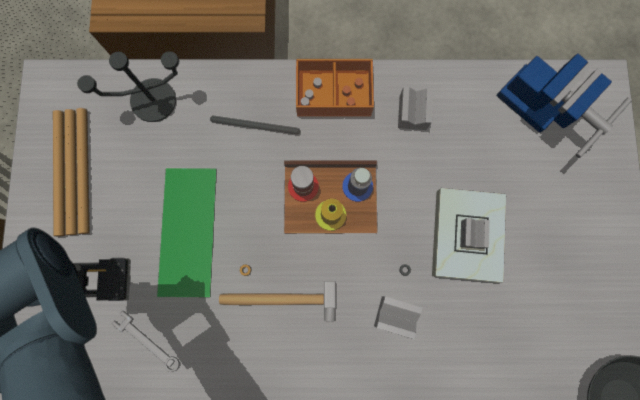

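All three containers are upright on their own pads. Their top-view pixels match the start picture to within half a pixel: lid (301.5,176), cap (362,174.5), nozzle (331.7,208). The V-block is in the outline at (473,234), and the arm is clear of everything. I'm handing in.

Call:
carry_out --pt "0 0 0 0 0 0" --pt "0 0 0 0 0 0" --pt "0 0 0 0 0 0"

```text
time: 51.82
tcp_pos: [0.406, 0.4128, 0.1937]
ee_rot: [3.141, 0.01, 0.0]
wrist_force: [-0.1, 0.0, 0.7]
opening: 0.0706
```

```bash
python3 -c "
from cell import arm
print(arm.job_done())"
```

```text
the job is handed in; nothing more can be done
None
```

The job is done and handed in at about 52 s of the 138 s allowed. I moved the red, blue and yellow containers to the green mat, then set the V-block in the outline on the plate. After that I put each container back on the pad of its own colour.

- **V-block:** measured in both cameras after release, it is groove up, about 1 mm from the outline's centre. Its angle is −5.4° against the outline's −5.8°. The top view alone put it about 1 mm short in x and the side view about 1 mm short in y, within the calibration's 2 mm.
- **Containers:** in the last pictures all three stand upright on their own pads. Their pixel positions match the start pictures to about half a pixel, roughly 1 mm or less.
- **Problems:** none of the checks failed. The arm settled late after fast moves, by up to about 6 mm, so I re-levelled or nudged it before most grasps and placings.

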